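Put the disc-cutting punches away in their flip-cap tubes

TASK

Put the disc-cutting punches that are out on the bench away: for each, flick open the cap of the tube made for its size (small, medium or large), stand the punch in it shank down so that it sits on the tube's floor, and press the cap shut. At the end all three caps, now slightly ajar, must be pressed fully shut, also that of a tube whose punch is missing; leave everything else on the bench where it is.

Things in the scene. Friction and masses are not known exactly. Their poses are not given: they have to be found in the camera images.
- rack: Fixed wooden rack, 90 mm deep (its x) x 285 mm wide (its y), slab top 22 mm and thin plate top 40 mm above the bench; three flip-cap tubes stand in it in one row along its y, 85 mm apart, in any order. Origin: centre of its underside, on the bench. Its -x side is the front, where the cap tabs point.
- tube_small: Fixed upright white round tube for the small punch, outer diameter 43 mm, bore 37 mm, closed below and open on top: rim 74 mm and inner floor 22 mm above its origin (centre of its underside, at bench height). z up; +x points from the front to its cap's hinge. Closed by the hinged cap cap_small.
- cap_small (a joint): Angle (rad) of the grey hollow flip cap of tube_small: 0 fully shut, 1.57 standing upright, stop at 1.95 (leaning back). Level hinge axis along the tube's y; stiff (0.07 N m friction), it stays where it is left. Nothing latches. Cap: round, 43 mm across, 25 mm tall, 22 mm deep inside; its top is 99 mm above the bench when shut. Starts ajar (0.1 to 0.4).
- hinge_small (a point): Point on the hinge axis of cap_small: behind the tube at rim height, 25.5 mm from the tube's axis. Its axes turn with the cap: -x points along the cap from the hinge to the tab.
- tab_small (a point): Grip point on the thumb tab of cap_small, 62 mm from the hinge axis, on the tab's centre line and mid-thickness. The tab is a flat tongue 14 mm wide (along y), 8 mm thick, standing 28 mm out from the front of the cap's lower edge; this point is 15 mm out from the cap's wall. Axes turn with the cap.
- punch_small: Loose bright metal disc-cutting punch (small), heavy in the foot and stable, 0.2 kg or so: round shank 32 mm diameter x 40 mm, on it a central round stem 14 mm diameter x 30 mm, 70 mm tall in all, standing upright on the bench at the start. Origin: centre of the shank's underside; z along the stem. Seated in its tube its top stands 18 mm above the rim, under the hollow cap. May be absent (None).
- tube_medium: Fixed upright white round tube for the medium punch, outer diameter 49 mm, bore 43 mm, closed below and open on top: rim 74 mm and inner floor 22 mm above its origin (centre of its underside, at bench height). z up; +x points from the front to its cap's hinge. Closed by the hinged cap cap_medium.
- cap_medium (a joint): Angle (rad) of the grey hollow flip cap of tube_medium: 0 fully shut, 1.57 standing upright, stop at 1.95 (leaning back). Level hinge axis along the tube's y; stiff (0.07 N m friction), it stays where it is left. Nothing latches. Cap: round, 49 mm across, 25 mm tall, 22 mm deep inside; its top is 99 mm above the bench when shut. Starts ajar (0.1 to 0.4).
- hinge_medium (a point): Point on the hinge axis of cap_medium: behind the tube at rim height, 28.5 mm from the tube's axis. Its axes turn with the cap: -x points along the cap from the hinge to the tab.
- tab_medium (a point): Grip point on the thumb tab of cap_medium, 68 mm from the hinge axis, on the tab's centre line and mid-thickness. The tab is a flat tongue 14 mm wide (along y), 8 mm thick, standing 28 mm out from the front of the cap's lower edge; this point is 15 mm out from the cap's wall. Axes turn with the cap.
- punch_medium: Loose bright metal disc-cutting punch (medium), heavy in the foot and stable, 0.28 kg or so: round shank 38 mm diameter x 40 mm, on it a central round stem 14 mm diameter x 30 mm, 70 mm tall in all, standing upright on the bench at the start. Origin: centre of the shank's underside; z along the stem. Seated in its tube its top stands 18 mm above the rim, under the hollow cap. May be absent (None).
- tube_large: Fixed upright white round tube for the large punch, outer diameter 55 mm, bore 49 mm, closed below and open on top: rim 74 mm and inner floor 22 mm above its origin (centre of its underside, at bench height). z up; +x points from the front to its cap's hinge. Closed by the hinged cap cap_large.
- cap_large (a joint): Angle (rad) of the grey hollow flip cap of tube_large: 0 fully shut, 1.57 standing upright, stop at 1.95 (leaning back). Level hinge axis along the tube's y; stiff (0.07 N m friction), it stays where it is left. Nothing latches. Cap: round, 55 mm across, 25 mm tall, 22 mm deep inside; its top is 99 mm above the bench when shut. Starts ajar (0.1 to 0.4).
- hinge_large (a point): Point on the hinge axis of cap_large: behind the tube at rim height, 31.5 mm from the tube's axis. Its axes turn with the cap: -x points along the cap from the hinge to the tab.
- tab_large (a point): Grip point on the thumb tab of cap_large, 74 mm from the hinge axis, on the tab's centre line and mid-thickness. The tab is a flat tongue 14 mm wide (along y), 8 mm thick, standing 28 mm out from the front of the cap's lower edge; this point is 15 mm out from the cap's wall. Axes turn with the cap.
- punch_large: Loose bright metal disc-cutting punch (large), heavy in the foot and stable, 0.38 kg or so: round shank 44 mm diameter x 40 mm, on it a central round stem 14 mm diameter x 30 mm, 70 mm tall in all, standing upright on the bench at the start. Origin: centre of the shank's underside; z along the stem. Seated in its tube its top stands 18 mm above the rim, under the hollow cap. May be absent (None).
- mug: Loose bright metal mug, 80 mm across, 95 mm tall: a bystander, to be left alone.
- bench_block: Loose flat steel block 75 x 75 x 22 mm: a bystander, to be left alone.
- hammer: Loose small hammer lying on the bench: a bystander, to be left alone.
- dust_brush: Loose bench brush lying on the bench: a bystander, to be left alone.
- shot_bowl: Loose white bowl, 100 mm across, 45 mm tall: a bystander, to be left alone.
There are look-alikes about, which are no part of the job. What is shaped like the punch_medium but brown or orange is not meant. Leave any green or red look-alike of the punch_large alone.

How it is judged:
By the outcome, as a careful person would: the job done as asked, in the order asked, and still so for the second after the job is handed in, with the robot touching nothing.
Of punch_small, punch_medium, punch_large only 2 to 3 are there at a start; the rules pass over those that are not, and their reading is None.
At some moment in a run one of punch_small, punch_medium, punch_large may be knocked a few centimetres aside while the robot is not near it.
It also fails if it takes over 210 s, if anything falls off the work surface, if the arm or the gripper's body presses on something with over 40 N, if the wrist force passes 120 N, or if a joint passes its speed limit or range.

ROBOT

A 6-joint arm with a two-finger parallel gripper is mounted at the origin on the work surface. World frame = base frame: x ahead of the robot, y to its left, z up, the work surface at z = 0. Lengths are in m, angles in rad, forces in N, time in s.
With the tool pointing down it reaches from about 0.225 to 0.725 m from the base axis. Payload 3.1 kg.
Tool frame: the origin (TCP) lies between the finger pads; the fingertips stand 11 mm ahead of it and the grasp point (between the pads) lies 8 mm behind it; z points along the fingers, y is the line along which they close (so a half turn about z gives the same grasp; the last joint's range is limited). The gripper opens to 85 mm and grips with 20 to 120 N. Pads are 22 mm wide; open, the fingers measure 114 mm over their backs; the gripper's body (76 mm by 85 mm) begins 54 mm behind the grasp point. The pads swing forward as they close: fully open they stand 13 mm farther back than shut.
Start: joints at [-1.336, 0.048, 0.099, 1.622, 0, 1.443], TCP at [0.186, -0.491, 0.242] pointing down, gripper open.
Joint ranges: [-2.91, 2.91], [-0.99, 1.94], [-1.21, 1.42], [-2.12, 2.29], [-1.49, 1.47], [-3.14, 3.14]. Speed limits (rad/s): [2.79, 2.79, 3.14, 3.14, 3.14, 3.14].

INTERFACE

Orientations are given as a rotation vector (axis times angle).
In Python, from plant import ctrl, capture, camera_model gives the robot as it stands.
- The arm moves only by the shell command python3 -m handwheel 'ROWS' [FORCE]. ROWS is JSON, a list of rows, each a list of 3 entries, a list of its own where there are three numbers: the shift along the world's x, y, z in m, then the turn, a rotation vector about the world's x, y, z in rad, then the finger opening in m, from 0 to 0.0854. A call has 1 to 10 rows; each row is the pose to reach, as a shift and turn from the pose commanded when the call began; what a row does not reach only later rows make up. A row lasts 1/12 s, in which the tool goes at most 41.7 mm and 7.16 degrees, less where a joint would pass 70% of its speed; a pose out of reach is approached as far as the arm can. A call with a gripper value outside its range is refused whole. The fingers move at their own pace and stop on an object; FORCE is the grip in N (left out, the last holds). Time passes only in rows, so rows that repeat a pose let the fingers close. It gives the time, the measured TCP pose, the force, the opening and the grip force at its end, in the units of the state.
- ctrl.read_state(): the state, without advancing time (a new reading comes with each control period).
- capture(name): name is "scene" or "top"; returns the picture (420x560x3 uint8, blue, green, red); there is no depth.
- camera_model(name): a dict with "intrinsics" (3x3 intrinsics, pixels), "eye" and "rotation" of the camera in the world. Camera axes: x right, y up, looking along -z (the intrinsics and any distortion apply to the point x, -y, -z); pixel columns grow to the right and rows downward; lengths in m; the calibration is good to about 2 mm. A picture is of the moment at which its call begins. camera_model takes no time and is no camera call.
- ctrl.job_done(): hands the job in; it is judged then, once.
The state is a dict: "t": time; "q": joint angles; "joint_velocities": joint speeds; "tau": joint torques, N m; "position": TCP position; "eef_rot": TCP orientation; "contact_force": force on the tool from outside, world axes, zero at the start; "moment": the same for the moment, N m; "gripper_width": finger opening in m; "grasp_force": force on a finger pad.
Only numpy, scipy, OpenCV 4.12 (cv2) and the standard library are available. Lean on these libraries where they do the work, as an engineer would, in place of code of your own. Each camera call takes 0.05 s, during which the arm holds its last target. There are 200 camera calls.

## Working session

There is one attempt and no reset: what is moved stays moved. The work goes in short steps, Python scripts to look and compute and a shell command to move; the robot and the scene stay as the last step left them, time stands still between calls to the robot, and variables do not carry over. Pictures are saved under pics/ and viewed, at most 14 in all, crops included, and the job is handed in when it is done.

```bash
ls; mkdir -p pics; python3 - <<'E'
from plant import ctrl,capture,camera_model
import cv2
for n in("scene","top"):
    cv2.imwrite(f"pics/{n}0.png",cv2.resize(capture(n),(800,600),interpolation=cv2.INTER_CUBIC)); m=camera_model(n); print(n,m)
s=ctrl.read_state();print(s['t'],s['position'],s['eef_rot'],s['gripper_width'])
E
```

```text
pics
scene {'intrinsics': array([[401.66553904,   0.        , 281.90962459],
       [  0.        , 401.66553904, 208.78401029],
       [  0.        ,   0.        ,   1.        ]]), 'eye': array([ 0.98334953, -0.7186734 ,  0.60981267]), 'rotation': array([0.97080563, 0.26716273, 0.4896078 ])}
top {'intrinsics': array([[509.07338601,   0.        , 270.53904616],
       [  0.        , 509.07338601, 203.07093337],
       [  0.        ,   0.        ,   1.        ]]), 'eye': array([ 0.32316703, -0.01804792,  1.59297356]), 'rotation': array([ 0.12223858, -0.12281194, -1.57708954])}
0.1 [ 0.18618992 -0.49028727  0.24121908] [-3.08789642e+00 -5.66387787e-01  1.72066957e-04] 0.08549317626368615
```

View pics/scene0.png

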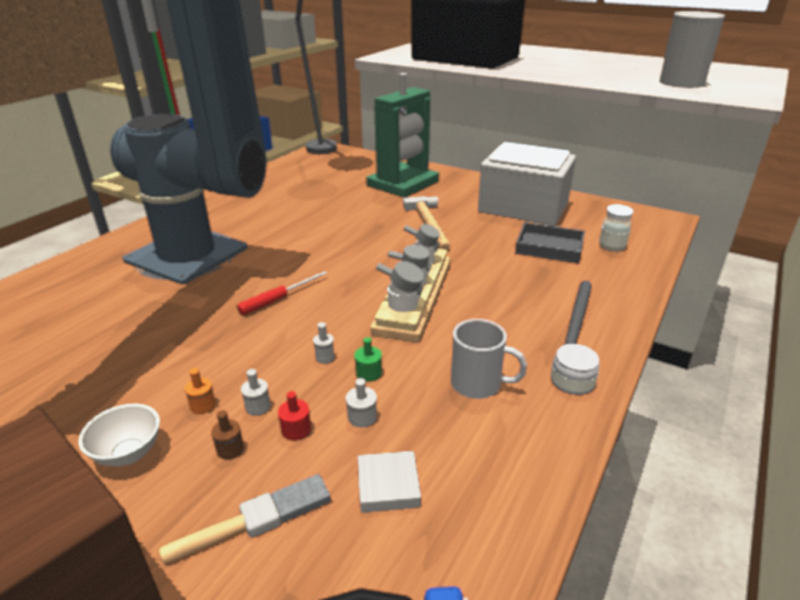

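View pics/top0.png

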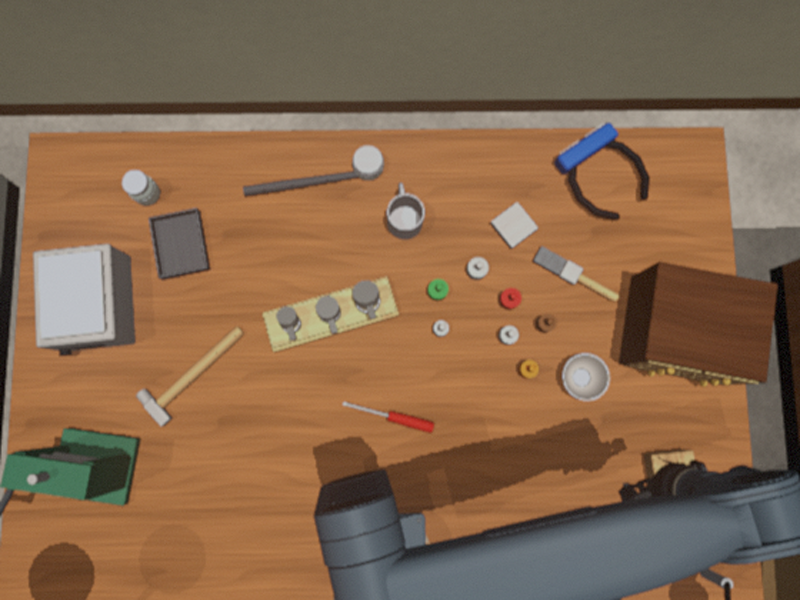

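Candidates (top, 800x600 px): silver punches are large (478,267), medium (509,334) and small (441,327). The look-alikes are green (438,289), red (511,298), brown (546,323) and orange (529,369). I choose the three silver ones and check them in a crop.

```bash
cat > h.py <<'E'
import numpy as np,cv2
from scipy.spatial.transform import Rotation as R
from plant import ctrl,capture,camera_model
M={n:camera_model(n) for n in("scene","top")}
def proj(n,P):
    m=M[n];p=(np.atleast_2d(P)-m['eye'])@R.from_rotvec(m['rotation']).as_matrix()
    return (np.c_[p[:,0]/-p[:,2],-p[:,1]/-p[:,2],np.ones(len(p))]@m['intrinsics'].T)[:,:2]
def unproj(n,uv,z):
    m=M[n];d=np.linalg.inv(m['intrinsics'])@np.array([uv[0],uv[1],1.]);d=R.from_rotvec(m['rotation']).as_matrix()@(d*[1,-1,-1])
    return m['eye']+d*(z-m['eye'][2])/d[2]
def crop(n,x0,y0,w,h,k,name,pts=None):
    im=capture(n)[y0:y0+h,x0:x0+w];im=cv2.resize(im,None,fx=k,fy=k,interpolation=cv2.INTER_CUBIC)
    for i in range(0,w,10):
        cv2.line(im,(i*k,0),(i*k,5),(0,255,255),1);cv2.putText(im,str(x0+i),(i*k,14),0,.33,(0,255,255),1)
    for j in range(0,h,10):cv2.putText(im,str(y0+j),(0,j*k+4),0,.33,(0,255,255),1)
    if pts is not None:
        for p in proj(n,pts):cv2.circle(im,tuple(int(round(v)) for v in ((p-[x0,y0])+.5)*k),2,(0,0,255),-1)
    cv2.imwrite(f"pics/{name}.png",im)
E
python3 - <<'E'
from h import *
crop("top",180,172,220,100,1,"x") if 0 else None
a=capture("top")
def c(x0,y0,w,h,k):
    im=cv2.resize(a[y0:y0+h,x0:x0+w],None,fx=k,fy=k,interpolation=cv2.INTER_CUBIC)
    for i in range(0,w,10):cv2.putText(im,str(x0+i),(i*k,10),0,.33,(0,255,255),1);cv2.line(im,(i*k,0),(i*k,h*k),(0,255,255),1)if i%20==0 else 0
    for j in range(0,h,10):cv2.putText(im,str(y0+j),(0,j*k+4),0,.33,(0,255,255),1);cv2.line(im,(0,j*k),(w*k,j*k),(0,255,255),1)if j%20==0 else 0
    return im
cv2.imwrite("pics/ct1.png",c(180,180,110,75,7));cv2.imwrite("pics/ct2.png",c(295,170,100,75,8))
a=capture("scene");cv2.imwrite("pics/cs1.png",c(250,140,100,100,6))
a=a;cv2.imwrite("pics/cs2.png",c(120,215,160,115,5))
E
```

```text
(no output)
```

View pics/ct1.png

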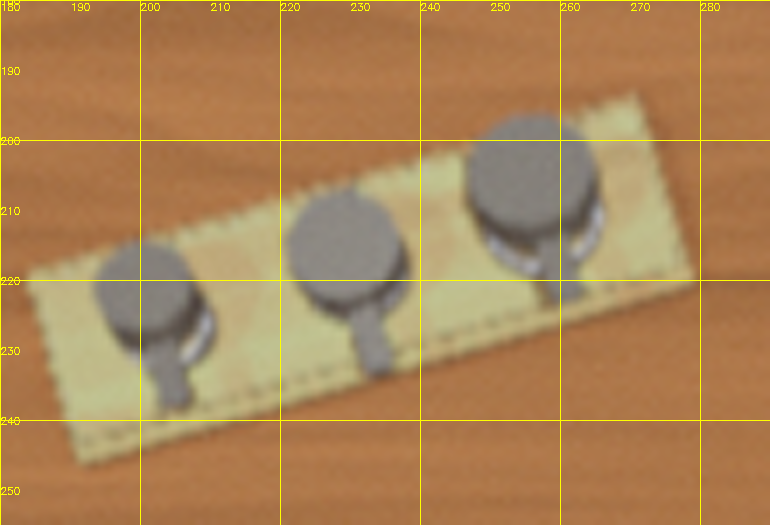

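View pics/ct2.png

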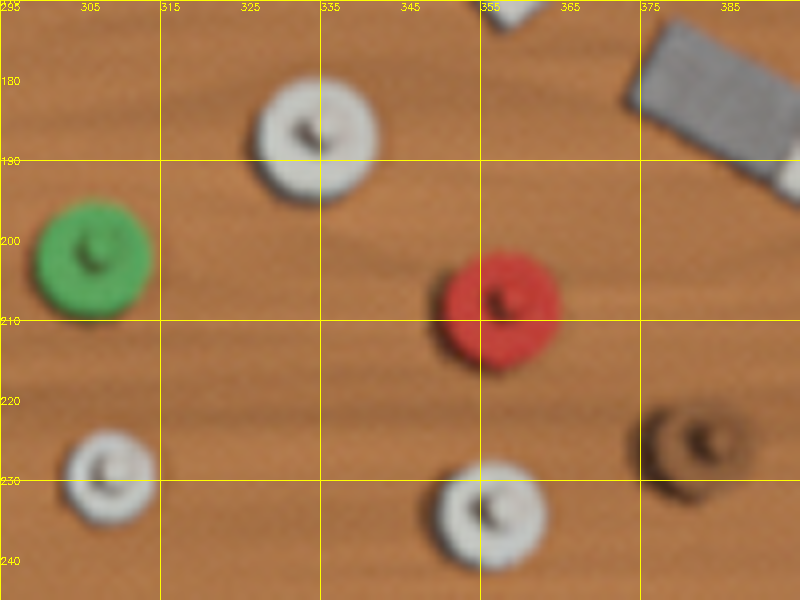

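View pics/cs1.png

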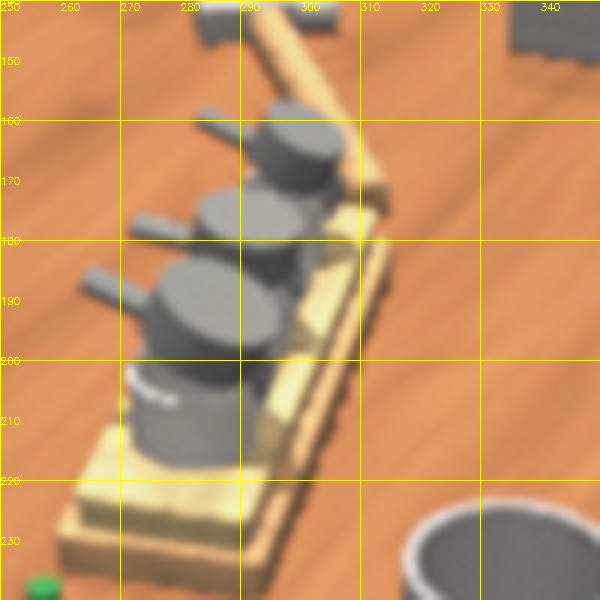

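View pics/cs2.png

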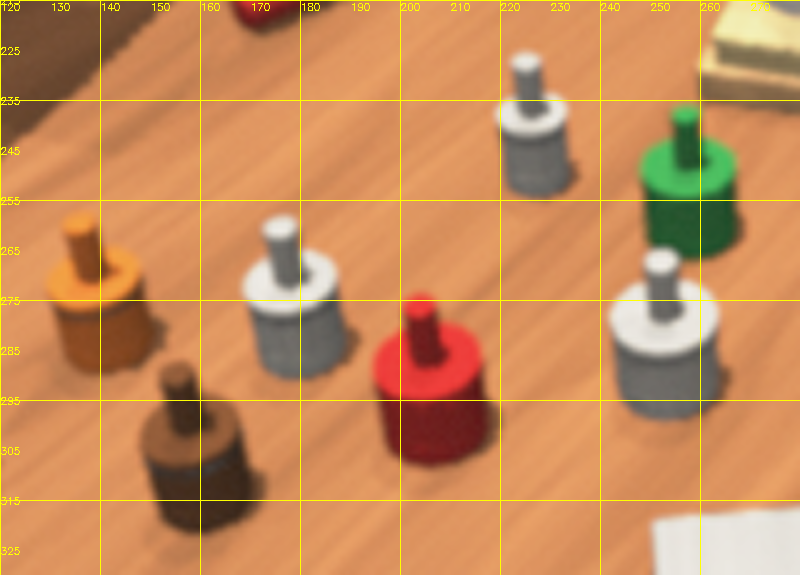

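Top crop: silver shank discs are large (334.7,187.4), medium (356.4,234.4) and small (308.8,229.7). All three are present, and the green, red, brown and orange ones are the look-alikes. The rack shows cap tops at small (201,221), medium (229,216) and large (256,205), with tabs pointing towards the robot. I'll fit it all jointly.

```bash
cat > fit.py <<'E'
from h import *
from scipy.optimize import least_squares
S=['small','medium','large'];H=dict(zip(S,[.0255,.0285,.0315]));L=dict(zip(S,[.075,.081,.087]))
T=dict(zip(S,[(201,221.1),(229.3,215.6),(256,205.3)]));TT=dict(zip(S,[(205.3,238.3),(234.3,233.3),(261,222.7)]))
C=dict(zip(S,[(300.3,161.8),(291.7,176.3),(286.5,190.5)]));CT=dict(zip(S,[(283.8,159.5),(272.7,177.7),(264.3,186.5)]))
PT=dict(zip(S,[(308.8,229.75),(356.4,234.4),(334.7,187.4)]))
PC=dict(zip(S,[(226.4,237.8),(178.1,271.4),(252.8,278.6)]));PS=dict(zip(S,[(225.2,227.4),(176.2,260.4),(252.2,267.2)]))
Y=dict(small=.085,medium=0,large=-.085)
corn=[((.045,.1425),(184.2,218.6)),((.045,-.1425),(271,193.5)),((-.045,-.1425),(278.9,220)),((-.045,.1425),(191.4,246.4))]
def W(p,x,y,z):
    c,s=np.cos(p[2]),np.sin(p[2]);return [p[0]+c*x-s*y,p[1]+s*x+c*y,z]
def res(v,off,full=False):
    p=v[:3];th=dict(zip(S,v[3:6]));bt=v[6:8];bs=v[8:10];r=[]
    for (x,y),o in corn:r.append(proj('top',W(p,x,y,.022))[0]+bt-np.array(o)+off)
    for k in S:
        t=th[k];h=H[k];c,s=np.cos(t),np.sin(t)
        A=W(p,h-h*c+.025*s,Y[k],.074+h*s+.025*c);B=W(p,h-L[k]*c+.004*s,Y[k],.074+L[k]*s+.004*c)
        for n,b,oa,ob in(('top',bt,T,TT),('scene',bs,C,CT)):
            q=proj(n,[A,B])+b+off-np.array([oa[k],ob[k]]);r+=[q[0],q[1]]
    for i,k in enumerate(S):
        x,y=v[10+2*i:12+2*i]
        r+=[proj('top',[[x,y,.04]])[0]+bt+off-PT[k]]
        q=proj('scene',[[x,y,.04],[x,y,.07]])+bs+off-np.array([PC[k],PS[k]]);r+=[q[0],q[1]]
    r=np.array(r)
    return r if full else np.r_[r.ravel(),v[6:10]*.7]
if __name__=="__main__":
  for off in(0,.5):
    v0=np.r_[.41,.17,.25,.2,.2,.2,0,0,0,0,.37,-.13,.37,-.27,.5,-.2]
    s=least_squares(res,v0,args=(off,),loss='soft_l1');v=s.x
    np.set_printoptions(precision=4,suppress=True,linewidth=150)
    print(off,s.cost,'rack',v[:3],'th',v[3:6],'bias',v[6:10],'\npunch',v[10:])
    print(res(v,off,True).round(1).tolist())
    print({k:np.array(W(v,0,Y[k],0)[:2]).round(4).tolist() for k in S})
E
python3 fit.py
```

```text
0 3.70055607468814 rack [0.5203 0.1018 0.2775] th [0.3778 0.1575 0.3973] bias [-0.0707  0.5187  0.5265  0.1291] 
punch [ 0.4845 -0.137   0.4689 -0.2822  0.616  -0.22  ]
[[-0.7, 0.3], [0.3, -0.2], [0.7, 0.6], [-0.4, 0.3], [-0.5, -0.3], [0.0, -0.0], [1.0, -0.2], [-0.9, 0.3], [-0.3, -0.6], [0.1, -0.1], [0.2, -0.0], [-0.8, 0.2], [-0.1, -1.2], [0.5, 0.4], [0.3, -0.2], [-0.5, 0.1], [0.2, 0.1], [-0.0, -0.0], [0.2, -0.0], [0.2, 0.1], [0.1, -0.0], [-0.0, -0.0], [0.1, -0.0], [0.0, -0.2], [0.0, 0.1]]
{'small': [0.497, 0.1836], 'medium': [0.5203, 0.1018], 'large': [0.5436, 0.0201]}
0.5 3.6352586980411936 rack [0.5199 0.1025 0.2775] th [0.3816 0.1605 0.3991] bias [-0.3377 -0.0727  0.0234 -0.1628] 
punch [ 0.4841 -0.1363  0.4684 -0.2817  0.6157 -0.2195]
[[-0.7, 0.3], [0.4, -0.2], [0.7, 0.7], [-0.4, 0.3], [-0.6, -0.3], [0.0, -0.0], [1.1, -0.2], [-0.9, 0.4], [-0.3, -0.6], [0.1, -0.0], [0.2, 0.0], [-0.7, 0.2], [-0.1, -1.2], [0.5, 0.5], [0.4, -0.1], [-0.4, 0.1], [0.2, 0.2], [-0.0, -0.0], [0.2, -0.0], [0.2, 0.1], [0.2, -0.1], [0.0, -0.0], [0.2, 0.0], [0.0, -0.2], [0.0, 0.1]]
{'small': [0.4966, 0.1842], 'medium': [0.5199, 0.1025], 'large': [0.5432, 0.0207]}
```

The fit is good. Rack is at (0.520,0.102) with yaw 0.2775, and the cap angles are about 0.38, 0.16 and 0.40. Next I compute the arc waypoints for gripping each tab near its end, and start towards the rack.

```bash
cat > arc.py <<'E'
import numpy as np
np.set_printoptions(precision=4,suppress=True,linewidth=150)
yaw=.2775;u=np.array([np.cos(yaw),np.sin(yaw),0])
tube=dict(small=(.4968,.1839),medium=(.5201,.1022),large=(.5434,.0204))
H=dict(small=.0255,medium=.0285,large=.0315);RR=dict(small=.071,medium=.077,large=.083)
th0=dict(small=.38,medium=.16,large=.40)
def tcp(k,t):
    return np.r_[tube[k],0]+u*(H[k]-RR[k]*np.cos(t))+[0,0,.074+RR[k]*np.sin(t)-.008]
if __name__=="__main__":
  for k in tube:
    a=tcp(k,th0[k]);print(k,'start',a)
    for t in np.linspace(th0[k],1.9,9)[1:]:print('  %.2f'%t,(tcp(k,t)-a).round(3).tolist())
    b=tcp(k,1.9);print(' back from',b)
    for t in np.linspace(1.9,0,9)[1:]:print('  %.2f'%t,(tcp(k,t)-b).round(3).tolist())
E
python3 arc.py
python3 -m handwheel '[[[0.04,0.04,0],[0,0,-0.085],0.085],[[0.08,0.08,0],[0,0,-0.085],0.085],[[0.10,0.11,0],[0,0,-0.085],0.085],[[0.12,0.14,0],[0,0,-0.085],0.085]]'
python3 -c "
from plant import ctrl;s=ctrl.read_state();print(s['q'],s['eef_rot'])"
```

```text
small start [0.4579 0.1728 0.0923]
  0.57 [0.006, 0.002, 0.012]
  0.76 [0.014, 0.004, 0.023]
  0.95 [0.024, 0.007, 0.031]
  1.14 [0.035, 0.01, 0.038]
  1.33 [0.047, 0.013, 0.043]
  1.52 [0.06, 0.017, 0.045]
  1.71 [0.073, 0.021, 0.044]
  1.90 [0.085, 0.024, 0.041]
 back from [0.5434 0.1972 0.1332]
  1.66 [-0.016, -0.005, 0.004]
  1.42 [-0.032, -0.009, 0.003]
  1.19 [-0.048, -0.014, -0.001]
  0.95 [-0.062, -0.018, -0.009]
  0.71 [-0.074, -0.021, -0.021]
  0.48 [-0.083, -0.024, -0.035]
  0.24 [-0.088, -0.025, -0.05]
  0.00 [-0.09, -0.026, -0.067]
medium start [0.4744 0.0892 0.0783]
  0.38 [0.004, 0.001, 0.016]
  0.59 [0.012, 0.003, 0.031]
  0.81 [0.022, 0.006, 0.044]
  1.03 [0.035, 0.01, 0.054]
  1.25 [0.05, 0.014, 0.061]
  1.46 [0.065, 0.019, 0.064]
  1.68 [0.081, 0.023, 0.064]
  1.90 [0.097, 0.028, 0.061]
 back from [0.5715 0.1168 0.1389]
  1.66 [-0.017, -0.005, 0.004]
  1.42 [-0.035, -0.01, 0.003]
  1.19 [-0.052, -0.015, -0.001]
  0.95 [-0.067, -0.019, -0.01]
  0.71 [-0.08, -0.023, -0.023]
  0.48 [-0.09, -0.026, -0.038]
  0.24 [-0.096, -0.027, -0.055]
  0.00 [-0.098, -0.028, -0.073]
large start [0.5002 0.0081 0.0983]
  0.59 [0.007, 0.002, 0.014]
  0.78 [0.016, 0.005, 0.026]
  0.96 [0.028, 0.008, 0.036]
  1.15 [0.041, 0.012, 0.043]
  1.34 [0.055, 0.016, 0.048]
  1.52 [0.07, 0.02, 0.051]
  1.71 [0.085, 0.024, 0.05]
  1.90 [0.099, 0.028, 0.046]
 back from [0.5995 0.0364 0.1445]
  1.66 [-0.018, -0.005, 0.004]
  1.42 [-0.037, -0.011, 0.004]
  1.19 [-0.056, -0.016, -0.002]
  0.95 [-0.072, -0.021, -0.011]
  0.71 [-0.086, -0.025, -0.024]
  0.48 [-0.097, -0.028, -0.041]
  0.24 [-0.103, -0.029, -0.059]
  0.00 [-0.106, -0.03, -0.079]
t: 0.53
position: [0.2965, -0.3644, 0.2418]
eef_rot: [-3.111, -0.433, -0.0]
contact_force: [1.1, 0.9, 0.1]
gripper_width: 0.0849
grasp_force: 0.0
[-1.03096164e+00 -9.51144608e-02 -4.22762177e-02  1.62398305e+00
  3.50407312e-04  1.83407633e+00] [-3.11115253e+00 -4.32964855e-01 -2.92644116e-04]
```

```bash

python3 -m handwheel '[[[0.05,0.17,0],[0,0,1.2],0.04],[[0.05,0.17,0],[0,0,1.2],0.04],[[0.05,0.17,0],[0,0,1.2],0.04],[[0.05,0.17,0],[0,0,1.2],0.04],[[0.05,0.17,0],[0,0,1.2],0.04],[[0.05,0.17,0],[0,0,1.2],0.04],[[0.05,0.17,0],[0,0,1.2],0.04],[[0.05,0.17,0],[0,0,1.2],0.04],[[0.05,0.17,0],[0,0,1.2],0.04],[[0.05,0.17,0],[0,0,1.2],0.04]]' >/dev/null
python3 -m handwheel '[[[0.05,0.17,0],[0,0,1.2],0.04],[[0.05,0.17,0],[0,0,1.2],0.04],[[0.05,0.17,0],[0,0,1.2],0.04],[[0.05,0.17,0],[0,0,1.2],0.04],[[0.05,0.17,0],[0,0,1.2],0.04],[[0.05,0.17,0],[0,0,1.2],0.04],[[0.05,0.17,0],[0,0,1.2],0.04],[[0.05,0.17,0],[0,0,1.2],0.04],[[0.05,0.17,0],[0,0,1.2],0.04],[[0.05,0.17,0],[0,0,1.2],0.04]]' >/dev/null
python3 -m handwheel '[[[0.052,0.184,0],[0,0,0.742],0.04],[[0.052,0.184,0],[0,0,0.742],0.04],[[0.052,0.184,0],[0,0,0.742],0.04],[[0.052,0.184,0],[0,0,0.742],0.04],[[0.052,0.184,0],[0,0,0.742],0.04],[[0.052,0.184,0],[0,0,0.742],0.04],[[0.052,0.184,0],[0,0,0.742],0.04],[[0.052,0.184,0],[0,0,0.742],0.04],[[0.052,0.184,0],[0,0,0.742],0.04]]'
python3 -c "
from plant import ctrl;s=ctrl.read_state();print(s['q'],s['eef_rot'])
from scipy.spatial.transform import Rotation as R;print(R.from_rotvec(s['eef_rot']).as_matrix().round(3))"
```

```text
t: 2.95
position: [0.4475, 0.1578, 0.2422]
eef_rot: [0.43, -3.112, 0.0]
contact_force: [-0.0, -0.5, 0.1]
gripper_width: 0.0399
grasp_force: 0.0
[ 1.97794205e-01 -8.26286275e-02 -2.98864977e-02  1.62394216e+00
 -2.24806802e-04 -7.71032683e-02] [ 4.30396307e-01 -3.11157785e+00  3.90678265e-04]
[[-0.962 -0.271 -0.   ]
 [-0.271  0.962 -0.   ]
 [ 0.    -0.    -1.   ]]
```

```bash

python3 -m handwheel '[[[0,0,0],[0,0,0],0.04],[[0,0,0],[0,0,0],0.04],[[0,0,0],[0,0,0],0.04]]'
```

```text
t: 3.2
position: [0.4477, 0.1577, 0.2425]
eef_rot: [-0.432, 3.111, -0.0]
contact_force: [0.3, -0.6, 0.3]
gripper_width: 0.0398
grasp_force: 0.0
```

```bash

python3 -m handwheel '[[[0.010,0.015,-0.02],[0,0,0],0.04],[[0.010,0.015,-0.05],[0,0,0],0.04],[[0.010,0.015,-0.08],[0,0,0],0.04],[[0.010,0.015,-0.11],[0,0,0],0.04],[[0.010,0.015,-0.13],[0,0,0],0.04],[[0.010,0.015,-0.15],[0,0,0],0.04],[[0.010,0.015,-0.15],[0,0,0],0.04],[[0.010,0.015,-0.15],[0,0,0],0.04]]'
python3 -m handwheel '[[[0,0,0],[0,0,0],0.0],[[0,0,0],[0,0,0],0.0],[[0,0,0],[0,0,0],0],[[0,0,0],[0,0,0],0],[[0,0,0],[0,0,0],0.0],[[0,0,0],[0,0,0],0]]' 25
```

```text
t: 3.87
position: [0.4565, 0.1728, 0.0913]
eef_rot: [0.434, -3.108, 0.0]
contact_force: [0.1, 0.4, 0.2]
gripper_width: 0.0398
grasp_force: 0.0
t: 4.37
position: [0.4584, 0.1742, 0.0935]
eef_rot: [-0.436, 3.109, 0.002]
contact_force: [-1.1, 3.1, 2.6]
gripper_width: 0.0132
grasp_force: 26.1
```

Tab gripped. Swinging the small cap open along the arc.

```bash

python3 -m handwheel '[[[0.006,0.002,0.012],[0,0,0],0],[[0.014,0.004,0.023],[0,0,0],0],[[0.024,0.007,0.031],[0,0,0],0],[[0.035,0.010,0.038],[0,0,0],0],[[0.047,0.013,0.043],[0,0,0],0],[[0.060,0.017,0.045],[0,0,0],0],[[0.073,0.021,0.044],[0,0,0],0],[[0.085,0.024,0.041],[0,0,0],0],[[0.085,0.024,0.041],[0,0,0],0],[[0.085,0.024,0.041],[0,0,0],0]]'
python3 -m handwheel '[[[0,0,0],[0,0,0],0.03],[[0,0,0],[0,0,0],0.03],[[0,0,0],[0,0,0],0.03],[[0,0,0.03],[0,0,0],0.03],[[0,0,0.06],[0,0,0],0.03],[[0,0,0.10],[0,0,0],0.03],[[0,0,0.1],[0,0,0],0.03],[[0,0,0.1],[0,0,0],0.03]]'
cat > loc.py <<'E'
from h import *
S=['small','medium','large']
def punches(im=None):
    im=capture("top") if im is None else im
    g=cv2.inRange(cv2.cvtColor(im,cv2.COLOR_BGR2HSV),(0,0,100),(179,60,255));g[:, :290]=0;g[:172]=0;g[262:]=0;g[:,400:]=0
    g=cv2.morphologyEx(g,cv2.MORPH_CLOSE,np.ones((5,5)))
    out=[]
    for c in cv2.findContours(g,cv2.RETR_EXTERNAL,cv2.CHAIN_APPROX_NONE)[0]:
        a=cv2.contourArea(c)
        if a>40:
            (x,y),r=cv2.minEnclosingCircle(c);out.append((round(r,1),round(a),(round(x,1),round(y,1)),unproj('top',(x+.34,y+.07),.04)[:2].round(4).tolist()))
    return out
if __name__=="__main__":
    for o in punches():print(o)
E
python3 - <<'E'
import runpy;runpy.run_path('loc.py',run_name='__main__')
from h import *
a=capture("top")[165:265,180:400];b=capture("scene")[130:240,220:370]
cv2.imwrite("pics/v1.png",np.vstack([cv2.resize(a,(660,300)),cv2.resize(cv2.copyMakeBorder(b,0,0,0,100,0),(660,290))]))
E
```

```text
t: 5.2
position: [0.5424, 0.1982, 0.1323]
eef_rot: [0.436, -3.11, -0.002]
contact_force: [-1.1, 4.3, -3.0]
gripper_width: 0.0136
grasp_force: 26.5
t: 5.87
position: [0.5448, 0.1972, 0.238]
eef_rot: [-0.433, 3.103, -0.001]
contact_force: [0.1, 0.9, -0.4]
gripper_width: 0.03
grasp_force: 0.0
(6.7, 121, (356.0, 234.0), [0.4686, -0.2813])
(5.6, 84, (308.2, 229.4), [0.4843, -0.1355])
(7.6, 159, (334.0, 187.0), [0.6154, -0.2183])
(15.9, 296, (388.5, 185.0), [0.6201, -0.3877])
```

View pics/v1.png

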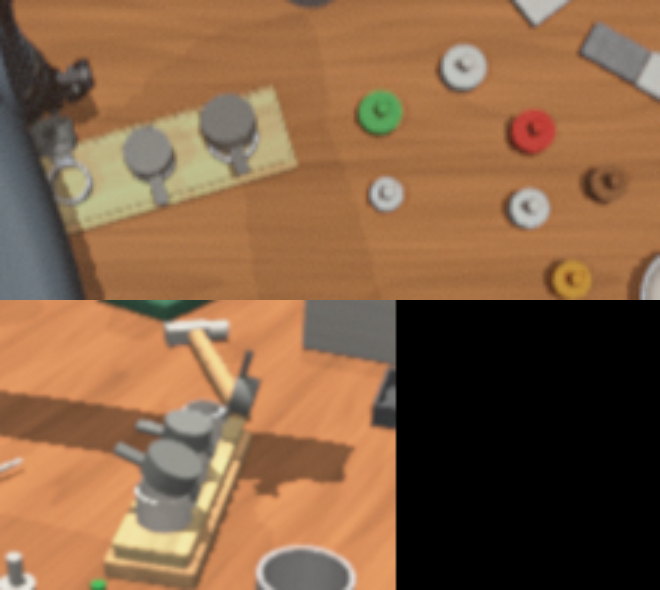

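Picture: the small cap leans back open, with its rim at roughly (203.7,226.3) in the top view. The punches are undisturbed. Fetching the small punch.

```bash
python3 - <<'E'
from h import *
print(proj('top',[[.4968,.1839,.074]])-[.34,.07])
a=capture("top")[215:240,190:220]
cv2.imwrite("pics/rim.png",cv2.resize(a,(720,600),interpolation=cv2.INTER_CUBIC))
E
python3 -m handwheel '[[[-0.007,-0.035,0],[0,0,0],0.03],[[-0.014,-0.07,0],[0,0,0],0.03],[[-0.021,-0.105,0],[0,0,0],0.03],[[-0.028,-0.14,0],[0,0,0],0.03],[[-0.035,-0.175,0],[0,0,0],0.03],[[-0.042,-0.21,0],[0,0,0],0.03],[[-0.049,-0.25,0],[0,0,0],0.03],[[-0.055,-0.29,0],[0,0,0],0.03],[[-0.061,-0.334,0],[0,0,0],0.03],[[-0.061,-0.334,-0.02],[0,0,0],0.03]]'
python3 -m handwheel '[[[0,0,-0.03],[0,0,0],0.03],[[0,0,-0.06],[0,0,0],0.03],[[0,0,-0.09],[0,0,0],0.03],[[0,0,-0.09],[0,0,0],0.03],[[0,0,-0.09],[0,0,0],0.03],[[0,0,-0.09],[0,0,0],0.03]]'
```

```text
[[202.52540055 225.0574597 ]]
t: 6.9
position: [0.4817, -0.1437, 0.2151]
eef_rot: [-0.423, 3.11, -0.011]
contact_force: [-0.3, -0.6, 0.6]
gripper_width: 0.0301
grasp_force: 0.0
t: 7.4
position: [0.4818, -0.1366, 0.124]
eef_rot: [-0.436, 3.111, -0.0]
contact_force: [-0.1, 0.8, 0.4]
gripper_width: 0.0303
grasp_force: 0.0
```

View pics/rim.png

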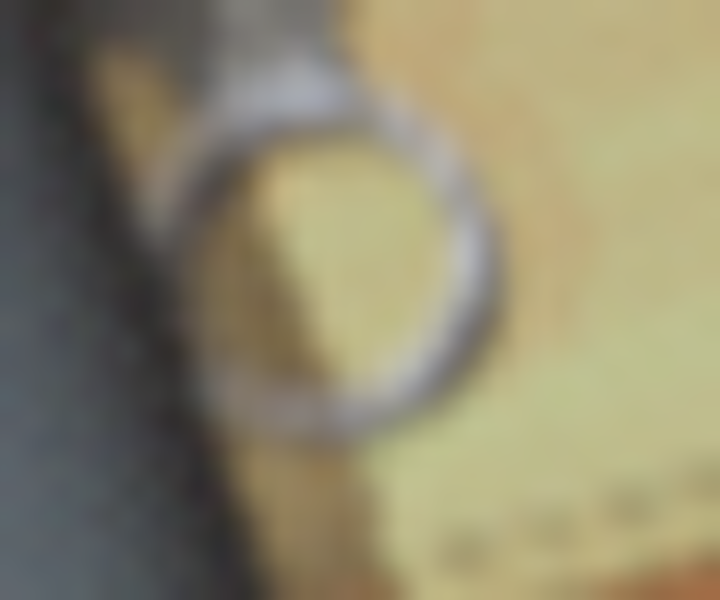

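```bash

python3 -m handwheel '[[[0.001,0.0005,-0.03],[0,0,0],0.03],[[0.001,0.0005,-0.055],[0,0,0],0.03],[[0.001,0.0005,-0.07],[0,0,0],0.03],[[0.001,0.0005,-0.07],[0,0,0],0.03],[[0.001,0.0005,-0.07],[0,0,0],0.03]]'
python3 -m handwheel '[[[0,0,0],[0,0,0],0.0],[[0,0,0],[0,0,0],0.0],[[0,0,0],[0,0,0],0],[[0,0,0],[0,0,0],0],[[0,0,0],[0,0,0],0.0],[[0,0,0],[0,0,0],0]]' 40
python3 -m handwheel '[[[0,0,0.03],[0,0,0],0],[[0,0,0.065],[0,0,0],0],[[0,0,0.1],[0,0,0],0],[[0,0,0.13],[0,0,0],0],[[0,0,0.13],[0,0,0],0],[[0,0,0.13],[0,0,0],0],[[0,0,0.13],[0,0,0],0]]'
```

```text
t: 7.82
position: [0.4837, -0.1364, 0.055]
eef_rot: [-0.436, 3.11, -0.002]
contact_force: [0.2, -0.6, 0.6]
gripper_width: 0.0299
grasp_force: 0.0
t: 8.32
position: [0.4848, -0.1369, 0.0562]
eef_rot: [-0.435, 3.106, -0.004]
contact_force: [0.9, 0.0, 6.7]
gripper_width: 0.0125
grasp_force: 39.4
t: 8.9
position: [0.4822, -0.136, 0.1825]
eef_rot: [0.435, -3.11, -0.001]
contact_force: [-0.4, 0.2, -2.8]
gripper_width: 0.0125
grasp_force: 39.7
```

```bash

python3 -m handwheel '[[[0,0,0.03],[0,0,0],0],[[0.001,0.035,0.03],[0,0,0],0],[[0.002,0.075,0.03],[0,0,0],0],[[0.004,0.115,0.03],[0,0,0],0],[[0.006,0.155,0.03],[0,0,0],0],[[0.008,0.195,0.03],[0,0,0],0],[[0.01,0.235,0.03],[0,0,0],0],[[0.011,0.27,0.03],[0,0,0],0],[[0.0125,0.3,0.03],[0,0,0],0],[[0.0125,0.3195,0.03],[0,0,0],0]]'
python3 -m handwheel '[[[0,0,0],[0,0,0],0],[[0,0,-0.03],[0,0,0],0],[[0,0,-0.05],[0,0,0],0],[[0,0,-0.05],[0,0,0],0],[[0,0,-0.05],[0,0,0],0],[[0,0,-0.05],[0,0,0],0]]'
python3 - <<'E'
from h import *
s=ctrl.read_state();print(s['position'],s['contact_force'])
a=capture("top")[185:245,170:250];b=capture("scene")[120:190,250:330]
cv2.imwrite("pics/v2.png",np.hstack([cv2.resize(a,(400,300),interpolation=2),cv2.resize(b,(400,350),interpolation=2)[:300]]))
E
```

```text
t: 9.73
position: [0.4933, 0.1862, 0.21]
eef_rot: [0.439, -3.105, -0.001]
contact_force: [0.7, -1.3, -2.4]
gripper_width: 0.0123
grasp_force: 39.7
t: 10.23
position: [0.4949, 0.1828, 0.1631]
eef_rot: [0.434, -3.11, 0.0]
contact_force: [0.1, -0.4, -2.2]
gripper_width: 0.0122
grasp_force: 39.8
[0.49490141 0.18283183 0.16306608] [ 0.1187574  -0.40580687 -2.17105403]
```

View pics/v2.png

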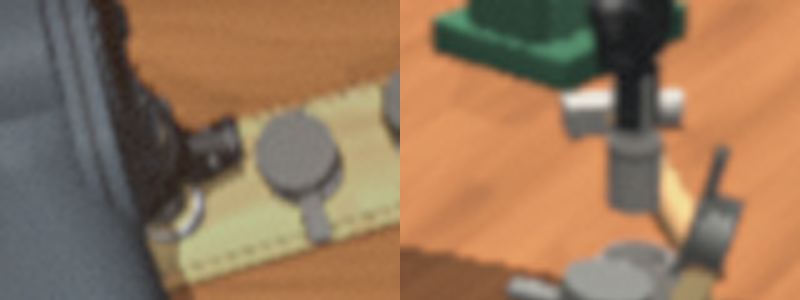

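Picture: the punch hangs above the tube with its shank clear of the open cap. Descending gently.

```bash

python3 -m handwheel '[[[0.0005,0.0005,-0.015],[0,0,0],0],[[0.0005,0.0005,-0.03],[0,0,0],0],[[0.0005,0.0005,-0.036],[0,0,0],0],[[0.0005,0.0005,-0.041],[0,0,0],0],[[0.0005,0.0005,-0.046],[0,0,0],0],[[0.0005,0.0005,-0.046],[0,0,0],0],[[0.0005,0.0005,-0.046],[0,0,0],0]]'
```

```text
t: 10.92
position: [0.4959, 0.1839, 0.1178]
eef_rot: [-0.435, 3.111, 0.0]
contact_force: [-1.7, -1.0, -1.8]
gripper_width: 0.0123
grasp_force: 39.9
```

```bash

python3 -m handwheel '[[[0,0,-0.008],[0,0,0],0],[[0,0,-0.016],[0,0,0],0],[[0,0,-0.023],[0,0,0],0],[[0,0,-0.028],[0,0,0],0],[[0,0,-0.028],[0,0,0],0],[[0,0,-0.028],[0,0,0],0]]'
python3 -m handwheel '[[[0,0,0],[0,0,0],0.03],[[0,0,0],[0,0,0],0.03],[[0,0,0],[0,0,0],0.03],[[0,0,0],[0,0,0],0.03],[[0,0,0.03],[0,0,0],0.03],[[0,0,0.06],[0,0,0],0.03],[[0,0,0.1],[0,0,0],0.03],[[0,0,0.1],[0,0,0],0.03],[[0,0,0.1],[0,0,0],0.03]]'
python3 - <<'E'
from h import *
a=capture("top")[205:250,185:245];b=capture("scene")[120:190,250:330]
cv2.imwrite("pics/v3.png",np.hstack([cv2.resize(a,(400,300),interpolation=2),cv2.resize(b,(400,350),interpolation=2)[:300]]))
E
```

```text
t: 11.42
position: [0.4952, 0.1838, 0.0886]
eef_rot: [0.435, -3.11, 0.0]
contact_force: [0.4, 0.6, -1.5]
gripper_width: 0.0122
grasp_force: 39.8
t: 12.17
position: [0.4981, 0.1845, 0.1937]
eef_rot: [-0.434, 3.103, 0.001]
contact_force: [0.1, 0.1, 0.6]
gripper_width: 0.0303
grasp_force: 0.0
```

View pics/v3.png

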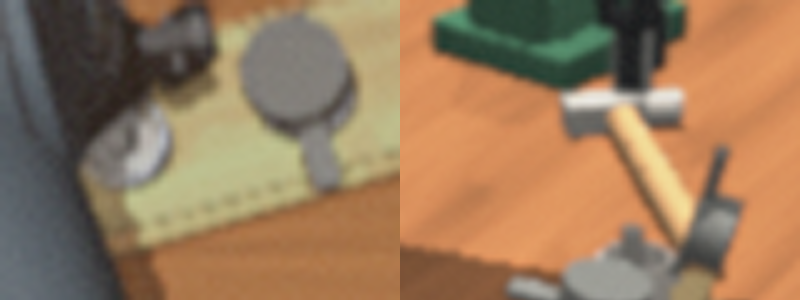

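Picture: the small punch stands in its tube with the stem showing. Closing its cap by the tab.

```bash

python3 -m handwheel '[[[0.024,0.007,0],[0,0,0],0.03],[[0.047,0.0135,0],[0,0,0],0.03],[[0.047,0.0135,-0.02],[0,0,0],0.03],[[0.047,0.0135,-0.04],[0,0,0],0.03],[[0.047,0.0135,-0.056],[0,0,0],0.03],[[0.047,0.0135,-0.056],[0,0,0],0.03],[[0.047,0.0135,-0.056],[0,0,0],0.03]]' | head -2
python3 -m handwheel '[[[0,0,0],[0,0,0],0],[[0,0,0],[0,0,0],0],[[0,0,0],[0,0,0],0],[[0,0,0],[0,0,0],0],[[0,0,0],[0,0,0],0]]' 25
python3 -m handwheel '[[[-0.016,-0.005,0.004],[0,0,0],0],[[-0.032,-0.009,0.003],[0,0,0],0],[[-0.048,-0.014,-0.001],[0,0,0],0],[[-0.062,-0.018,-0.009],[0,0,0],0],[[-0.074,-0.021,-0.021],[0,0,0],0],[[-0.083,-0.024,-0.035],[0,0,0],0],[[-0.088,-0.025,-0.050],[0,0,0],0],[[-0.09,-0.026,-0.066],[0,0,0],0],[[-0.09,-0.026,-0.068],[0,0,0],0],[[-0.09,-0.026,-0.068],[0,0,0],0]]'
```

```text
t: 12.85
position: [0.5405, 0.1969, 0.1303]
t: 13.27
position: [0.5424, 0.1981, 0.1338]
eef_rot: [-0.436, 3.111, 0.002]
contact_force: [-1.8, 2.7, -1.4]
gripper_width: 0.0132
grasp_force: 28.0
t: 14.1
position: [0.4531, 0.1726, 0.0684]
eef_rot: [-0.436, 3.108, 0.004]
contact_force: [-5.4, 2.9, 7.4]
gripper_width: 0.0134
grasp_force: 30.0
```

```bash

python3 -m handwheel '[[[0,0,0],[0,0,0],0.03],[[0,0,0],[0,0,0],0.03],[[0,0,0],[0,0,0],0.03],[[0,0,0.04],[0,0,0],0.03],[[0,0,0.08],[0,0,0],0],[[0.015,0.004,0.08],[0,0,0],0],[[0.033,0.009,0.08],[0,0,0],0],[[0.033,0.009,0.08],[0,0,0],0],[[0.033,0.009,0.08],[0,0,0],0]]'
python3 -m handwheel '[[[0,0,-0.015],[0,0,0],0],[[0,0,-0.025],[0,0,0],0],[[0,0,-0.032],[0,0,0],0],[[0,0,-0.036],[0,0,0],0],[[0,0,-0.036],[0,0,0],0],[[0,0,-0.036],[0,0,0],0]]'
```

```text
t: 14.85
position: [0.4861, 0.18, 0.145]
eef_rot: [0.435, -3.111, 0.001]
contact_force: [-0.0, -0.0, -0.6]
gripper_width: -0.0
grasp_force: 0.0
t: 15.35
position: [0.4844, 0.18, 0.11]
eef_rot: [0.435, -3.109, 0.001]
contact_force: [-3.7, -1.0, 6.2]
gripper_width: 0.0002
grasp_force: 2.9
```

```bash

python3 -m handwheel '[[[0,0,-0.002],[0,0,0],0],[[0,0,-0.003],[0,0,0],0],[[0,0,-0.003],[0,0,0],0],[[0,0,-0.003],[0,0,0],0]]'
python3 -m handwheel '[[[0,0,0.03],[0,0,0],0],[[0,0,0.07],[0,0,0],0.02],[[0,0,0.11],[0,0,0],0.03],[[0,0,0.11],[0,0,0],0.03],[[0,0,0.11],[0,0,0],0.03]]'
```

```text
t: 15.68
position: [0.4843, 0.18, 0.1097]
eef_rot: [0.436, -3.111, 0.001]
contact_force: [-8.4, -1.8, 16.1]
gripper_width: 0.0001
grasp_force: 8.2
t: 16.1
position: [0.4873, 0.1807, 0.2197]
eef_rot: [-0.435, 3.105, 0.001]
contact_force: [0.1, -0.4, -0.1]
gripper_width: 0.0299
grasp_force: 0.0
```

Small tube done and hard shut. Now the medium cap.

```bash

python3 -m handwheel '[[[-0.005,-0.035,0],[0,0,0],0.035],[[-0.01,-0.07,0],[0,0,0],0.035],[[-0.0125,-0.0915,0],[0,0,0],0.035],[[-0.0125,-0.0915,-0.03],[0,0,0],0.035],[[-0.0125,-0.0915,-0.06],[0,0,0],0.035],[[-0.0125,-0.0915,-0.09],[0,0,0],0.035],[[-0.0125,-0.0915,-0.115],[0,0,0],0.035],[[-0.0125,-0.0915,-0.141],[0,0,0],0.035],[[-0.0125,-0.0915,-0.141],[0,0,0],0.035],[[-0.0125,-0.0915,-0.141],[0,0,0],0.035]]'
python3 -m handwheel '[[[0,0,0],[0,0,0],0],[[0,0,0],[0,0,0],0],[[0,0,0],[0,0,0],0],[[0,0,0],[0,0,0],0],[[0,0,0],[0,0,0],0]]' 25
```

```text
t: 16.93
position: [0.4698, 0.0887, 0.0721]
eef_rot: [0.434, -3.104, -0.001]
contact_force: [0.1, 0.4, 0.7]
gripper_width: 0.0352
grasp_force: 0.0
t: 17.35
position: [0.4737, 0.0899, 0.0766]
eef_rot: [-0.437, 3.109, 0.003]
contact_force: [-1.8, 3.9, 0.8]
gripper_width: 0.0135
grasp_force: 25.4
```

```bash

python3 -m handwheel '[[[0.004,0.001,0.016],[0,0,0],0],[[0.012,0.003,0.031],[0,0,0],0],[[0.022,0.006,0.044],[0,0,0],0],[[0.035,0.010,0.054],[0,0,0],0],[[0.050,0.014,0.061],[0,0,0],0],[[0.065,0.019,0.064],[0,0,0],0],[[0.081,0.023,0.064],[0,0,0],0],[[0.097,0.028,0.061],[0,0,0],0],[[0.097,0.028,0.061],[0,0,0],0],[[0.097,0.028,0.061],[0,0,0],0]]'
python3 -m handwheel '[[[0,0,0],[0,0,0],0.03],[[0,0,0],[0,0,0],0.03],[[0,0,0],[0,0,0],0.03],[[0,0,0.03],[0,0,0],0.03],[[0,0,0.06],[0,0,0],0.03],[[0,0,0.10],[0,0,0],0.03],[[0,0,0.1],[0,0,0],0.03],[[0,0,0.1],[0,0,0],0.03]]'
python3 - <<'E'
import runpy;runpy.run_path('loc.py',run_name='__main__')
from h import *
print(proj('top',[[.5201,.1022,.074]])-[.34,.07])
a=capture("top")[205:230,215:245];b=capture("scene")[120:210,250:330]
cv2.imwrite("pics/v4.png",np.hstack([cv2.resize(a,(480,400),interpolation=2),cv2.resize(b,(320,360),interpolation=2).copy() if 0 else cv2.copyMakeBorder(cv2.resize(b,(320,360),interpolation=2),0,40,0,0,0)]))
E
```

```text
t: 18.18
position: [0.5712, 0.118, 0.1362]
eef_rot: [-0.437, 3.11, 0.003]
contact_force: [0.9, 5.0, -2.8]
gripper_width: 0.0131
grasp_force: 26.6
t: 18.85
position: [0.5721, 0.1162, 0.241]
eef_rot: [-0.433, 3.103, -0.003]
contact_force: [0.1, -0.8, -0.2]
gripper_width: 0.0298
grasp_force: 0.0
(6.6, 120, (355.8, 234.1), [0.4684, -0.2807])
(7.6, 159, (334.0, 187.0), [0.6154, -0.2183])
(15.9, 296, (388.5, 185.0), [0.6201, -0.3877])
[[229.77858274 217.08735022]]
```

View pics/v4.png

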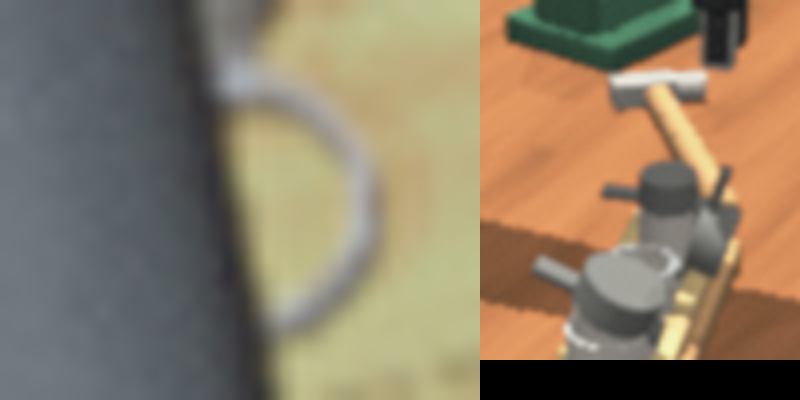

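Picture: the medium cap leans open, the small cap is flush, and the medium punch is unmoved at (0.4685,-0.2815). Fetching it.

```bash

python3 -m handwheel '[[[-0.01,-0.038,0],[0,0,0],0.03],[[-0.02,-0.077,0],[0,0,0],0.03],[[-0.03,-0.115,0],[0,0,0],0.03],[[-0.04,-0.154,0],[0,0,0],0.03],[[-0.05,-0.192,0],[0,0,0],0.03],[[-0.06,-0.23,0],[0,0,0],0.03],[[-0.07,-0.27,0],[0,0,0],0.03],[[-0.08,-0.308,0],[0,0,0],0.03],[[-0.09,-0.346,0],[0,0,0],0.03],[[-0.1,-0.384,0],[0,0,0],0.03]]' | head -2
python3 -m handwheel '[[[-0.003,-0.0135,0],[0,0,0],0.03],[[-0.003,-0.0135,-0.04],[0,0,0],0.03],[[-0.003,-0.0135,-0.08],[0,0,0],0.03],[[-0.003,-0.0135,-0.12],[0,0,0],0.03],[[-0.003,-0.0135,-0.12],[0,0,0],0.03],[[-0.003,-0.0135,-0.12],[0,0,0],0.03],[[-0.003,-0.0135,-0.12],[0,0,0],0.03]]'
python3 loc.py
```

```text
t: 19.83
position: [0.4683, -0.2684, 0.2341]
t: 20.42
position: [0.4679, -0.2808, 0.1178]
eef_rot: [-0.436, 3.11, -0.002]
contact_force: [-0.3, -1.1, 1.2]
gripper_width: 0.03
grasp_force: 0.0
(7.6, 160, (334.0, 187.0), [0.6154, -0.2183])
(50.1, 2432, (368.0, 221.6), [0.5063, -0.3195])
```

```bash

python3 -m handwheel '[[[0.0005,-0.0005,-0.03],[0,0,0],0.03],[[0.0005,-0.0005,-0.05],[0,0,0],0.03],[[0.0005,-0.0005,-0.063],[0,0,0],0.03],[[0.0005,-0.0005,-0.063],[0,0,0],0.03],[[0.0005,-0.0005,-0.063],[0,0,0],0.03]]'
python3 -m handwheel '[[[0,0,0],[0,0,0],0.0],[[0,0,0],[0,0,0],0.0],[[0,0,0],[0,0,0],0],[[0,0,0],[0,0,0],0],[[0,0,0],[0,0,0],0.0],[[0,0,0],[0,0,0],0]]' 40
python3 -m handwheel '[[[0,0,0.03],[0,0,0],0],[[0,0,0.065],[0,0,0],0],[[0,0,0.1],[0,0,0],0],[[0,0,0.13],[0,0,0],0],[[0,0,0.155],[0,0,0],0],[[0,0,0.155],[0,0,0],0],[[0,0,0.155],[0,0,0],0]]'
```

```text
t: 20.88
position: [0.4699, -0.2826, 0.0567]
eef_rot: [-0.436, 3.107, -0.006]
contact_force: [0.9, -0.1, 0.6]
gripper_width: 0.0299
grasp_force: 0.0
t: 21.38
position: [0.47, -0.2825, 0.0569]
eef_rot: [-0.435, 3.106, -0.007]
contact_force: [1.0, 1.9, 6.5]
gripper_width: 0.0125
grasp_force: 39.1
t: 21.97
position: [0.4687, -0.282, 0.2104]
eef_rot: [-0.435, 3.108, -0.005]
contact_force: [-0.7, -0.4, -4.4]
gripper_width: 0.0127
grasp_force: 40.0
```

```bash

python3 -m handwheel '[[[0.005,0.035,0],[0,0,0],0],[[0.01,0.075,0],[0,0,0],0],[[0.015,0.115,0],[0,0,0],0],[[0.02,0.155,0],[0,0,0],0],[[0.026,0.195,0],[0,0,0],0],[[0.032,0.235,0],[0,0,0],0],[[0.037,0.275,0],[0,0,0],0],[[0.043,0.315,0],[0,0,0],0],[[0.048,0.35,0],[0,0,0],0],[[0.051,0.384,0],[0,0,0],0]]' |head -2
python3 -m handwheel '[[[0,0,0],[0,0,0],0],[[0,0,-0.03],[0,0,0],0],[[0,0,-0.06],[0,0,0],0],[[0,0,-0.07],[0,0,0],0],[[0,0,-0.07],[0,0,0],0],[[0,0,-0.07],[0,0,0],0],[[0,0,-0.07],[0,0,0],0]]'
```

```text
t: 22.8
position: [0.5172, 0.105, 0.2051]
t: 23.38
position: [0.5191, 0.1026, 0.1391]
eef_rot: [-0.435, 3.111, -0.0]
contact_force: [0.8, 0.8, -2.9]
gripper_width: 0.0125
grasp_force: 40.7
```

```bash

python3 -m handwheel '[[[0.0005,-0.0005,-0.008],[0,0,0],0],[[0.0005,-0.0005,-0.014],[0,0,0],0],[[0.0005,-0.0005,-0.02],[0,0,0],0],[[0.0005,-0.0005,-0.022],[0,0,0],0],[[0.0005,-0.0005,-0.022],[0,0,0],0],[[0.0005,-0.0005,-0.022],[0,0,0],0]]'
```

```text
t: 23.88
position: [0.5191, 0.1025, 0.1161]
eef_rot: [0.436, -3.111, -0.0]
contact_force: [-0.7, 1.1, -3.5]
gripper_width: 0.0126
grasp_force: 40.6
```

Inside the bore with no resistance. Lowering, releasing, then closing the cap by its tab.

```bash

python3 -m handwheel '[[[0,0,-0.008],[0,0,0],0],[[0,0,-0.016],[0,0,0],0],[[0,0,-0.023],[0,0,0],0],[[0,0,-0.027],[0,0,0],0],[[0,0,-0.027],[0,0,0],0],[[0,0,-0.027],[0,0,0],0]]'
python3 -m handwheel '[[[0,0,0],[0,0,0],0.03],[[0,0,0],[0,0,0],0.03],[[0,0,0],[0,0,0],0.03],[[0,0,0],[0,0,0],0.03],[[0,0,0.03],[0,0,0],0.03],[[0,0,0.06],[0,0,0],0.03],[[0,0,0.1],[0,0,0],0.03],[[0,0,0.1],[0,0,0],0.03],[[0,0,0.1],[0,0,0],0.03],[[0,0,0.1],[0,0,0],0.03]]'
python3 -m handwheel '[[[0,0,0],[0,0,0],0.03],[[0,0,0],[0,0,0],0.03]]' | head -2
```

```text
t: 24.38
position: [0.5189, 0.1025, 0.0887]
eef_rot: [0.436, -3.111, -0.0]
contact_force: [0.9, 0.9, -3.8]
gripper_width: 0.0122
grasp_force: 40.6
t: 25.22
position: [0.5195, 0.1024, 0.1899]
eef_rot: [-0.435, 3.11, -0.0]
contact_force: [-0.3, 0.7, -0.6]
gripper_width: 0.0299
grasp_force: 0.0
t: 25.38
position: [0.5181, 0.1023, 0.1875]
```

```bash

python3 -m handwheel '[[[0.026,0.007,0],[0,0,0],0.03],[[0.052,0.0143,0],[0,0,0],0.03],[[0.052,0.0143,-0.02],[0,0,0],0.03],[[0.052,0.0143,-0.04],[0,0,0],0.03],[[0.052,0.0143,-0.052],[0,0,0],0.03],[[0.052,0.0143,-0.052],[0,0,0],0.03],[[0.052,0.0143,-0.052],[0,0,0],0.03]]' | head -2
python3 -m handwheel '[[[0,0,0],[0,0,0],0],[[0,0,0],[0,0,0],0],[[0,0,0],[0,0,0],0],[[0,0,0],[0,0,0],0],[[0,0,0],[0,0,0],0]]' 25
python3 -m handwheel '[[[-0.017,-0.005,0.004],[0,0,0],0],[[-0.035,-0.010,0.003],[0,0,0],0],[[-0.052,-0.015,-0.001],[0,0,0],0],[[-0.067,-0.019,-0.01],[0,0,0],0],[[-0.080,-0.023,-0.023],[0,0,0],0],[[-0.090,-0.026,-0.038],[0,0,0],0],[[-0.096,-0.027,-0.055],[0,0,0],0],[[-0.098,-0.028,-0.072],[0,0,0],0],[[-0.098,-0.028,-0.073],[0,0,0],0],[[-0.098,-0.028,-0.073],[0,0,0],0]]'
```

```text
t: 25.97
position: [0.5696, 0.1165, 0.1355]
t: 26.38
position: [0.5711, 0.1178, 0.1384]
eef_rot: [-0.437, 3.11, 0.003]
contact_force: [-2.5, 4.7, 1.9]
gripper_width: 0.0131
grasp_force: 27.7
t: 27.22
position: [0.4725, 0.0896, 0.0653]
eef_rot: [-0.437, 3.111, 0.003]
contact_force: [-5.1, 5.4, 3.8]
gripper_width: 0.0134
grasp_force: 29.6
```

```bash

python3 -m handwheel '[[[0,0,0],[0,0,0],0.03],[[0,0,0],[0,0,0],0.03],[[0,0,0],[0,0,0],0.03],[[0,0,0.04],[0,0,0],0.03],[[0,0,0.08],[0,0,0],0],[[0.015,0.004,0.08],[0,0,0],0],[[0.037,0.010,0.08],[0,0,0],0],[[0.037,0.010,0.08],[0,0,0],0],[[0.037,0.010,0.08],[0,0,0],0]]'
python3 -m handwheel '[[[0,0,-0.015],[0,0,0],0],[[0,0,-0.025],[0,0,0],0],[[0,0,-0.032],[0,0,0],0],[[0,0,-0.037],[0,0,0],0],[[0,0,-0.038],[0,0,0],0],[[0,0,-0.038],[0,0,0],0],[[0,0,-0.038],[0,0,0],0]]'
```

```text
t: 27.97
position: [0.511, 0.0983, 0.1443]
eef_rot: [-0.435, 3.111, -0.002]
contact_force: [-0.6, -0.0, 0.4]
gripper_width: -0.0
grasp_force: 0.0
t: 28.55
position: [0.5086, 0.0982, 0.1097]
eef_rot: [0.435, -3.11, 0.002]
contact_force: [-8.9, -1.9, 15.6]
gripper_width: 0.0001
grasp_force: 8.3
```

```bash

python3 -m handwheel '[[[0,0,0.035],[0,0,0],0],[[0,0,0.07],[0,0,0],0.02],[[-0.004,-0.035,0.08],[0,0,0],0.035],[[-0.008,-0.07,0.08],[0,0,0],0.035],[[-0.01,-0.091,0.08],[0,0,0],0.035],[[-0.01,-0.091,0.05],[0,0,0],0.035],[[-0.01,-0.091,0.02],[0,0,0],0.035],[[-0.01,-0.091,-0.009],[0,0,0],0.035],[[-0.01,-0.091,-0.009],[0,0,0],0.035],[[-0.01,-0.091,-0.009],[0,0,0],0.035]]'
python3 -m handwheel '[[[0,0,0],[0,0,0],0.035],[[0,0,0],[0,0,0],0],[[0,0,0],[0,0,0],0],[[0,0,0],[0,0,0],0],[[0,0,0],[0,0,0],0],[[0,0,0],[0,0,0],0]]' 25
```

```text
t: 29.38
position: [0.4975, 0.0078, 0.0951]
eef_rot: [0.434, -3.106, -0.002]
contact_force: [1.0, 0.2, 1.4]
gripper_width: 0.0352
grasp_force: 0.0
t: 29.88
position: [0.5009, 0.0092, 0.099]
eef_rot: [-0.437, 3.108, 0.004]
contact_force: [-2.0, 5.5, 2.0]
gripper_width: 0.0134
grasp_force: 26.3
```

```bash

python3 -m handwheel '[[[0.007,0.002,0.014],[0,0,0],0],[[0.016,0.005,0.026],[0,0,0],0],[[0.028,0.008,0.036],[0,0,0],0],[[0.041,0.012,0.043],[0,0,0],0],[[0.055,0.016,0.048],[0,0,0],0],[[0.070,0.020,0.051],[0,0,0],0],[[0.085,0.024,0.050],[0,0,0],0],[[0.099,0.028,0.046],[0,0,0],0],[[0.099,0.028,0.046],[0,0,0],0],[[0.099,0.028,0.046],[0,0,0],0]]'
python3 -m handwheel '[[[0,0,0],[0,0,0],0.03],[[0,0,0],[0,0,0],0.03],[[0,0,0],[0,0,0],0.03],[[0,0,0.03],[0,0,0],0.03],[[0,0,0.06],[0,0,0],0.03],[[0,0,0.09],[0,0,0],0.03],[[0,0,0.09],[0,0,0],0.03],[[0,0,0.09],[0,0,0],0.03]]'
python3 - <<'E'
import runpy;runpy.run_path('loc.py',run_name='__main__')
from h import *
print(proj('top',[[.5434,.0204,.074]])-[.34,.07])
a=capture("top")[190:220,240:276];b=capture("scene")[120:210,250:330]
cv2.imwrite("pics/v5.png",np.hstack([cv2.resize(a,(480,400),interpolation=2),cv2.copyMakeBorder(cv2.resize(b,(320,360),interpolation=2),0,40,0,0,0)]))
E
```

```text
t: 30.72
position: [0.6002, 0.0378, 0.1439]
eef_rot: [-0.438, 3.109, 0.005]
contact_force: [0.2, 6.1, -1.4]
gripper_width: 0.0135
grasp_force: 26.6
t: 31.38
position: [0.6009, 0.0349, 0.2371]
eef_rot: [-0.434, 3.104, -0.004]
contact_force: [-0.0, -0.7, -0.6]
gripper_width: 0.0297
grasp_force: 0.0
(7.5, 156, (346.3, 193.8), [0.5935, -0.2557])
(15.9, 296, (388.5, 185.0), [0.6201, -0.3877])
[[256.93325537 209.15542797]]
```

View pics/v5.png

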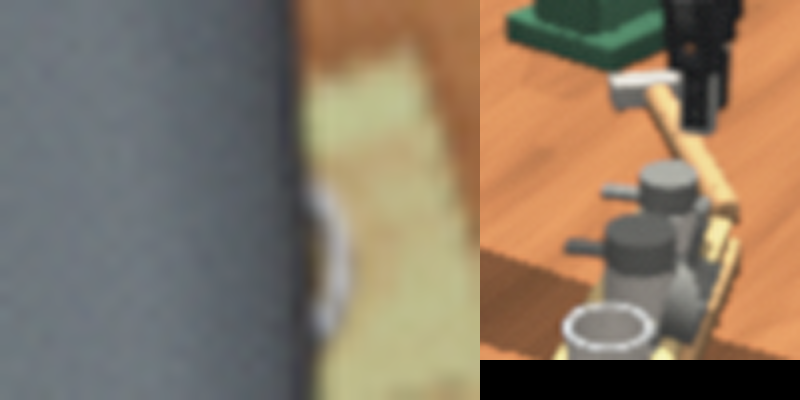

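Picture: the large cap is open, and the small and medium caps are flush. The large punch was knocked to about (0.594,-0.256), so I re-measure with both cameras before grasping.

```bash

python3 - <<'E'
import runpy;runpy.run_path('loc.py',run_name='__main__')
from h import *
P=[.5937,-.2565];q=proj('scene',[[*P,.04],[*P,.07]]);print('pred disc,stem',q)
im=capture('scene');x,y=q[1].astype(int)
g=cv2.inRange(cv2.cvtColor(im,cv2.COLOR_BGR2HSV),(0,0,170),(179,70,255))
n,l,s,c=cv2.connectedComponentsWithStats(g)
for i in range(1,n):
    if abs(c[i]-q.mean(0)).max()<25:print(s[i],c[i])
cv2.imwrite("pics/v6.png",cv2.resize(im[y-20:y+60,x-50:x+50],(700,560),interpolation=2));print(x,y)
E
python3 -m handwheel '[[[0,-0.04,0],[0,0,0],0.03],[[-0.001,-0.08,0],[0,0,0],0.03],[[-0.002,-0.12,0],[0,0,0],0.03],[[-0.003,-0.16,0],[0,0,0],0.03],[[-0.004,-0.2,0],[0,0,0],0.03],[[-0.004,-0.2,0],[0,0,0],0.03],[[-0.004,-0.2,0],[0,0,0],0.03]]'
```

```text
(7.5, 155, (346.3, 193.8), [0.5935, -0.2557])
(15.9, 294, (388.5, 185.0), [0.6201, -0.3877])
pred disc,stem [[232.94255961 285.0850205 ]
 [231.92275967 273.91792813]]
[229 272   7   5  28] [231.92857143 274.17857143]
[222 278  23  16 218] [232.94495413 286.02293578]
231 273
t: 32.22
position: [0.5941, -0.1666, 0.2314]
eef_rot: [0.428, -3.109, -0.002]
contact_force: [-0.1, 1.3, -0.5]
gripper_width: 0.0299
grasp_force: 0.0
```

View pics/v6.png

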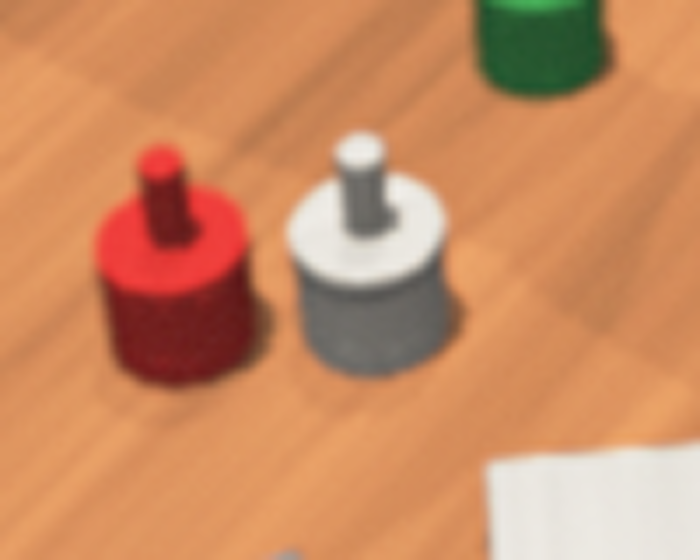

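Picture: the large silver punch stands upright between the red and green look-alikes, and both cameras agree on its place. Grasping.

```bash

python3 -m handwheel '[[[0,-0.035,0],[0,0,0],0.03],[[0,-0.07,0],[0,0,0],0.03],[[0,-0.09,0],[0,0,0],0.03],[[0,-0.09,-0.035],[0,0,0],0.03],[[0,-0.09,-0.07],[0,0,0],0.03],[[0,-0.09,-0.11],[0,0,0],0.03],[[0,-0.09,-0.11],[0,0,0],0.03],[[0,-0.09,-0.11],[0,0,0],0.03],[[0,-0.09,-0.11],[0,0,0],0.03]]'
```

```text
t: 32.97
position: [0.5963, -0.2537, 0.1253]
eef_rot: [-0.438, 3.109, -0.002]
contact_force: [0.4, -0.6, 1.4]
gripper_width: 0.0301
grasp_force: 0.0
```

```bash

python3 -m handwheel '[[[-0.002,-0.0025,-0.03],[0,0,0],0.03],[[-0.002,-0.0025,-0.055],[0,0,0],0.03],[[-0.002,-0.0025,-0.069],[0,0,0],0.03],[[-0.002,-0.0025,-0.069],[0,0,0],0.03],[[-0.002,-0.0025,-0.069],[0,0,0],0.03],[[-0.002,-0.0025,-0.069],[0,0,0],0.03]]'
python3 -m handwheel '[[[0,0,0],[0,0,0],0.0],[[0,0,0],[0,0,0],0.0],[[0,0,0],[0,0,0],0],[[0,0,0],[0,0,0],0],[[0,0,0],[0,0,0],0.0],[[0,0,0],[0,0,0],0]]' 45
python3 -m handwheel '[[[0,0,0.03],[0,0,0],0],[[0,0,0.065],[0,0,0],0],[[0,0,0.1],[0,0,0],0],[[0,0,0.13],[0,0,0],0],[[0,0,0.155],[0,0,0],0],[[0,0,0.155],[0,0,0],0],[[0,0,0.155],[0,0,0],0]]'
```

```text
t: 33.47
position: [0.5963, -0.2582, 0.0591]
eef_rot: [-0.435, 3.105, -0.007]
contact_force: [-0.1, -0.5, -0.1]
gripper_width: 0.0301
grasp_force: 0.0
t: 33.97
position: [0.5953, -0.2573, 0.0579]
eef_rot: [-0.436, 3.106, -0.004]
contact_force: [-0.9, 1.3, 6.0]
gripper_width: 0.0124
grasp_force: 43.8
t: 34.55
position: [0.5942, -0.2575, 0.2111]
eef_rot: [-0.435, 3.108, -0.004]
contact_force: [0.1, 0.8, -4.6]
gripper_width: 0.0125
grasp_force: 44.8
```

```bash

python3 -m handwheel '[[[-0.006,0.035,0],[0,0,0],0],[[-0.013,0.07,0],[0,0,0],0],[[-0.02,0.11,0],[0,0,0],0],[[-0.027,0.15,0],[0,0,0],0],[[-0.034,0.19,0],[0,0,0],0],[[-0.041,0.23,0],[0,0,0],0],[[-0.0505,0.2775,0],[0,0,0],0],[[-0.0505,0.2775,-0.02],[0,0,0],0],[[-0.0505,0.2775,-0.04],[0,0,0],0],[[-0.0505,0.2775,-0.06],[0,0,0],0]]' |head -2
python3 -m handwheel '[[[0,0,-0.01],[0,0,0],0],[[0,0,-0.01],[0,0,0],0],[[0,0,-0.01],[0,0,0],0],[[0,0,-0.01],[0,0,0],0]]'
```

```text
t: 35.38
position: [0.5406, 0.0223, 0.1454]
t: 35.72
position: [0.5426, 0.0203, 0.1393]
eef_rot: [0.435, -3.111, 0.0]
contact_force: [-0.1, -0.8, -3.3]
gripper_width: 0.0121
grasp_force: 44.8
```

```bash

python3 -m handwheel '[[[0.0005,0,-0.008],[0,0,0],0],[[0.0005,0,-0.014],[0,0,0],0],[[0.0005,0,-0.02],[0,0,0],0],[[0.0005,0,-0.022],[0,0,0],0],[[0.0005,0,-0.022],[0,0,0],0],[[0.0005,0,-0.022],[0,0,0],0]]'
```

```text
t: 36.22
position: [0.5428, 0.0207, 0.1167]
eef_rot: [0.435, -3.11, -0.0]
contact_force: [0.1, -0.4, -3.4]
gripper_width: 0.0124
grasp_force: 45.2
```

```bash

python3 -m handwheel '[[[0,0,-0.008],[0,0,0],0],[[0,0,-0.016],[0,0,0],0],[[0,0,-0.023],[0,0,0],0],[[0,0,-0.028],[0,0,0],0],[[0,0,-0.028],[0,0,0],0],[[0,0,-0.028],[0,0,0],0]]'
python3 -m handwheel '[[[0,0,0],[0,0,0],0.03],[[0,0,0],[0,0,0],0.03],[[0,0,0],[0,0,0],0.03],[[0,0,0],[0,0,0],0.03],[[0,0,0.03],[0,0,0],0.03],[[0,0,0.06],[0,0,0],0.03],[[0,0,0.1],[0,0,0],0.03],[[0,0,0.1],[0,0,0],0.03],[[0,0,0.1],[0,0,0],0.03],[[0,0,0.1],[0,0,0],0.03]]' | head -2
python3 -m handwheel '[[[0,0,0],[0,0,0],0.03],[[0,0,0],[0,0,0],0.03]]' | head -2
```

```text
t: 36.72
position: [0.5426, 0.0208, 0.0885]
eef_rot: [0.435, -3.11, -0.001]
contact_force: [0.6, -0.1, -3.2]
gripper_width: 0.0123
grasp_force: 45.2
t: 37.55
position: [0.5436, 0.0206, 0.1901]
t: 37.72
position: [0.5421, 0.0208, 0.1875]
```

```bash

python3 -m handwheel '[[[0.028,0.008,0.01],[0,0,0],0.03],[[0.057,0.016,0.01],[0,0,0],0.03],[[0.057,0.016,-0.015],[0,0,0],0.03],[[0.057,0.016,-0.035],[0,0,0],0.03],[[0.057,0.016,-0.0445],[0,0,0],0.03],[[0.057,0.016,-0.0445],[0,0,0],0.03],[[0.057,0.016,-0.0445],[0,0,0],0.03]]' | head -2
python3 -m handwheel '[[[0,0,0],[0,0,0],0],[[0,0,0],[0,0,0],0],[[0,0,0],[0,0,0],0],[[0,0,0],[0,0,0],0],[[0,0,0],[0,0,0],0]]' 25
python3 -m handwheel '[[[-0.018,-0.005,0.004],[0,0,0],0],[[-0.037,-0.011,0.004],[0,0,0],0],[[-0.056,-0.016,-0.002],[0,0,0],0],[[-0.072,-0.021,-0.011],[0,0,0],0],[[-0.086,-0.025,-0.024],[0,0,0],0],[[-0.097,-0.028,-0.041],[0,0,0],0],[[-0.103,-0.029,-0.059],[0,0,0],0],[[-0.106,-0.030,-0.078],[0,0,0],0],[[-0.106,-0.030,-0.079],[0,0,0],0],[[-0.106,-0.030,-0.079],[0,0,0],0]]'
```

```text
t: 38.3
position: [0.5989, 0.0367, 0.1435]
t: 38.72
position: [0.6003, 0.0378, 0.1462]
eef_rot: [-0.437, 3.109, 0.003]
contact_force: [-2.3, 4.8, 2.9]
gripper_width: 0.0134
grasp_force: 27.6
t: 39.55
position: [0.494, 0.0073, 0.0677]
eef_rot: [-0.436, 3.11, 0.002]
contact_force: [-3.8, 5.3, 8.0]
gripper_width: 0.0133
grasp_force: 30.7
```

```bash

python3 -m handwheel '[[[0,0,0],[0,0,0],0.03],[[0,0,0],[0,0,0],0.03],[[0,0,0],[0,0,0],0.03],[[0,0,0.04],[0,0,0],0.03],[[0,0,0.08],[0,0,0],0],[[0.015,0.004,0.08],[0,0,0],0],[[0.039,0.0105,0.08],[0,0,0],0],[[0.039,0.0105,0.08],[0,0,0],0],[[0.039,0.0105,0.08],[0,0,0],0]]' | head -2
python3 -m handwheel '[[[0,0,-0.015],[0,0,0],0],[[0,0,-0.025],[0,0,0],0],[[0,0,-0.032],[0,0,0],0],[[0,0,-0.037],[0,0,0],0],[[0,0,-0.04],[0,0,0],0],[[0,0,-0.04],[0,0,0],0],[[0,0,-0.04],[0,0,0],0]]'
python3 -m handwheel '[[[0,0,0.03],[0,0,0],0],[[0,0,0.07],[0,0,0],0],[[0,-0.03,0.11],[0,0,0],0.03],[[0,-0.07,0.11],[0,0,0],0.03],[[0,-0.11,0.11],[0,0,0],0.03],[[0,-0.15,0.11],[0,0,0],0.03],[[-0.03,-0.18,0.11],[0,0,0],0.03],[[-0.06,-0.2,0.11],[0,0,0],0.03],[[-0.1,-0.2,0.11],[0,0,0],0.03],[[-0.13,-0.2,0.11],[0,0,0],0.03]]' | head -2
python3 - <<'E'
from h import *
a=capture("top")[165:265,170:390];b=capture("scene")[130:230,220:340]
cv2.imwrite("pics/v7.png",np.hstack([cv2.resize(a,(500,300),interpolation=2),cv2.resize(b,(300,300),interpolation=2)]))
E
```

```text
t: 40.3
position: [0.5338, 0.0168, 0.1454]
t: 40.88
position: [0.5314, 0.0169, 0.1097]
eef_rot: [0.435, -3.11, 0.001]
contact_force: [-9.6, -0.6, 18.4]
gripper_width: 0.0
grasp_force: 9.0
t: 41.72
position: [0.4001, -0.1837, 0.2148]
```

View pics/v7.png

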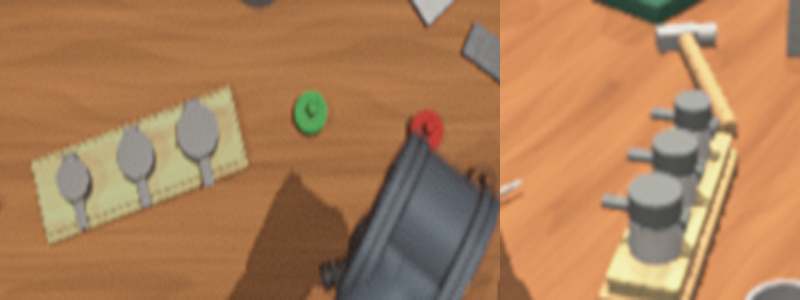

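The picture shows all three caps flush on their tubes, with the look-alikes in place and the robot clear. Handing in.

```bash
python3 -c "
from plant import ctrl;print(ctrl.job_done())"
```

```text
the job is handed in; nothing more can be done
None
```

All three punches (small, medium and large) are in their own tubes with the caps pressed shut; I touched nothing else on the bench and handed the job in at about 42 s of the 210 s allowed.

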